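# Set and lock the paper stop of a trimmer

### The job

Get the paper trimmer ready for its next cut: push the black stop bar away from you until it is fully against the paper stack, then tighten the loose wing nut behind it by stroking its wings round clockwise (seen from above) with a fingertip until it is fully down and snug. Only push with the fingers, gently: pinch, lift or carry nothing, and leave the stationery that lies about where it is.

Things in the scene. Friction and masses are not known exactly. Their poses are not given: they have to be found in the camera images.
- trimmer: Fixed paper trimmer: grey board 270 (x) x 220 (y) x 12 mm on the desk. Origin: centre of its underside; x points away from the robot to the cutter rail (yaw within 0.25 rad of the world's), y left, z up. Rail at the far edge up to z = 54 mm. A fixed paper stack covers x 1 to 105, y -95 to +39 mm, top z = 33 mm. Small loose things lie left of y = +50 mm.
- fence (a point): Top of the near end of the trimmer's fixed upright aluminium side fence, z = 53 mm, same axes as the trimmer. The fence is 6 mm thick and runs 232 mm along the board's x from here. Its inner face is 34 mm to the right (-y) of the wing nut's axis, so a finger cannot go round the nut on that side; left, near and far sides are open once the stop bar is pushed away.
- nut_axis (a point): Fixed point on the wing nut's vertical axis, z = 35 mm, same axes as the trimmer. Steel nut: hub 20 mm across, two opposite upright wings in one plane through the axis, 5 mm thick, reaching 30 mm out; when tight they span z = 21 to 43 mm (up to 5.5 mm higher when loose). A 9 mm stud sticks up to z = 56 mm. Below: the stop's flat tongue (top z = 16 mm) and a 24 mm washer (top z = 18 mm when tight).
- wing_tip (a point): Point near the outer end of one of the two equal wings of the nut, 25 mm from the axis, 9 mm below the wing's top. The direction from nut_axis to it gives that wing's angle; the other wing points the opposite way. It turns and sinks with the nut.
- wing_nut (a joint): Turn of the wing nut in rad, growing clockwise seen from above: 0 = wings along the board's x, 7.854 (1.25 turns) = fully tight at a hard stop, wings along the board's y. Starts between 0 and 2.4, stays where it is left, sinks 0.7 mm per rad. Turning takes about 0.015 N m (under 1 N at a wing).
- paper_stop (a joint): Travel of the black stop bar in m: 0 = drawn back towards the robot, 0.030 = against the paper stack (hard stop). It starts between 0 and 0.008. It slides along the board's +x with about 2.5 N of friction and stays where it is left.
- stop_push (a point): Point on the near (-x) face of the black stop bar, good for pushing, 30 mm above the desk. The bar is 12 mm thick, stands from z = 13 to 46 mm, and reaches 44 mm to the left and 78 mm to the right of this point along the board's y; same axes as the trimmer. It moves with the bar.
- sharpener: Bystander: metal pencil sharpener 26x15x14 mm, loose, on the trimmer board; origin at the centre of its underside. Leave it where it is.
- bulldog_clip: Bystander: black foldback clip 33x41x22 mm, loose, on the trimmer board; origin at the centre of its underside. Leave it where it is.
- stapler: Bystander: black desk stapler 144x39x54 mm, loose, right of the trimmer; origin at the centre of its underside. Leave it where it is.
- mug: Bystander: white mug 92x127x95 mm, loose, right of the trimmer; origin at the centre of its underside. Leave it where it is.
- eraser: Bystander: eraser 20x44x12 mm, loose, left of the trimmer; origin at the centre of its underside. Leave it where it is.
- usb_stick: Bystander: memory stick 17x38x9 mm, loose, left of the trimmer; origin at the centre of its underside. Leave it where it is.

How it is judged:
By the outcome, as a careful person would: the job done as asked, in the order asked, and still so for the second after the job is handed in, with the robot touching nothing.
It also fails if it takes over 64 s, if anything falls off the work surface, if the arm or the gripper's body presses on something with over 40 N, if the wrist force passes 120 N, or if a joint passes its speed limit or range.

### The arm

A 6-joint arm with a two-finger parallel gripper is mounted at the origin on a cart in front of the work surface, level with it; the furniture and walls round the work are solid. World frame = base frame: x ahead of the robot, y to its left, z up, the work surface at z = 0. Lengths are in mm, angles in rad, forces in N, time in s.
With the tool pointing down it reaches from about 400 to 925 mm from the base axis. Payload 12.5 kg.
Tool frame: the origin (TCP) lies on the centre line of the jaws, within the pads' length; the fingertips stand 17 mm ahead of it and the grasp point (between the pads) lies 2 mm behind it; z points along the fingers, y is the line along which they close (so a half turn about z gives the same grasp; the last joint's range is limited). The gripper opens to 95 mm and grips with 3 to 60 N. Pads are 20 mm wide; open, the fingers measure 119 mm over their backs; the gripper's body (75 mm by 180 mm) begins 59 mm behind the grasp point.
Start: joints at [-1.424, 0.491, 1.559, -0, 1.092, -0.106], TCP at [156.345, -605.146, 231.661] pointing down, gripper open.
Joint ranges: [-3.1, 3.1], [-0.84, 2.19], [0.05, 2.79], [-1.13, 4.28], [0.06, 2.93], [-2.69, 2.69]. Speed limits (rad/s): [2.22, 2.22, 2.79, 3.14, 3.14, 3.14].

### API

Orientations are given as [roll, pitch, yaw] about the fixed x, y, z axes, in that order (R = Rz(yaw) Ry(pitch) Rx(roll)).
In Python, from cell import env gives the robot as it stands.
- The arm moves only by the tool drive_tool, never from a script. Its argument "deltas" is text: rows parted by semicolons, each of 4 numbers parted by spaces: the shift along the world's x, y, z normalised to -1 to 1, where 1 is 100 mm, then the turn about the world's z normalised to -1 to 1, where 1 is 180 degrees. A call has 1 to 10 rows; each row shifts and turns the commanded pose from where the row before left it; what a row does not reach is not made up. A row lasts 1/12 s, in which the tool goes at most 41.7 mm and 7.16 degrees, less where a joint would pass 70% of its speed; a pose out of reach is approached as far as the arm can. A call with a number of a shift or a turn outside -1 to 1 is refused whole. A call with a gripper value outside its range is refused whole. "gripper" is the closure, from 0 (fully open) to 1 (shut), set as the call begins (left out, the last holds). The fingers move at their own pace and stop on an object; the grip force is fixed at half the most. Time passes only in rows, so rows that do not move let the fingers close. It gives the time, the measured TCP pose, the force, the opening and the grip force at its end, in the units of the state.
- env.state(): the state, without advancing time (a new reading comes with each control period).
- env.read_camera(name): name is "scene" or "top" or "wrist"; returns (picture, depth): 400x640x3 uint8, red, green, blue; 400x640 float32, mm along the optical axis (not along the pixel's ray), 0 where there is no reading.
- env.camera_params(name): a dict with "mtx" (3x3 intrinsics, pixels), "k1" (the pictures are not rectified: a ray, as slopes to the right and down, at radius r is drawn at 1 + k1 r^2 times it, then the intrinsics apply), "camera_from_world" (4x4, takes a point from world to camera coordinates); the wrist camera has in their place "mount" (4x4, takes a point from camera to tool coordinates, whose origin is the TCP and whose axes are the flange's). Camera axes: x right, y down, z forward; pixel columns grow to the right and rows downward; lengths in mm; the calibration is good to about 2 mm. A picture is of the moment at which its call begins: read the wrist's pose just before it. camera_params takes no time and is no camera call.
- env.job_done(): hands the job in; it is judged then, once.
The state is a dict: "t": time; "joints": joint angles; "qvel": joint speeds; "tau": joint torques, N m; "eef_pos": TCP position; "tcp_rot": TCP orientation; "ft_force": force on the tool from outside, world axes, zero at the start; "moment": the same for the moment, N m; "opening": opening from 0.0 (shut) to 1.0 (fully open); "grip_force": force on a finger pad.
Only numpy, scipy, OpenCV 4.12 (cv2) and the standard library are available. Lean on these libraries where they do the work, as an engineer would, in place of code of your own. Each camera call takes 0.05 s, during which the arm holds its last target. There are 200 camera calls.

## Working session

There is one attempt and no reset: what is moved stays moved. The work goes in short steps, Python scripts to look and compute and a tool call to move; the robot and the scene stay as the last step left them, time stands still between calls to the robot, and variables do not carry over. Pictures are saved under pics/ and viewed, at most 10 in all, crops included, and the job is handed in when it is done.

Besides the shell and the picture viewer there is one more tool, called after ">>>" by a JSON object that holds its "method" and its "body", one argument or row to a line. drive_tool: Moves the arm, as the interface text tells. Its arguments: {"type":"object","properties":{"deltas":{"type":"string"},"gripper":{"type":"number"}},"required":["deltas"]}

```bash
mkdir -p pics; cat > h.py <<'E'
import numpy as np, cv2
from cell import env
def snap(n):
    s=env.state(); im,d=env.read_camera(n); p=env.camera_params(n)
    if 'camera_from_world' in p: T=np.linalg.inv(np.array(p['camera_from_world']))
    else:
        from scipy.spatial.transform import Rotation as R
        W=np.eye(4); W[:3,:3]=R.from_euler('xyz',s['tcp_rot']).as_matrix() if np.size(s['tcp_rot'])==3 else np.array(s['tcp_rot']); W[:3,3]=s['eef_pos']; T=W@np.array(p['mount'])
    return im,d,np.array(p['mtx']),p['k1'],T
def save(f,im): cv2.imwrite(f,im[:,:,::-1])
def rays(K,k1,uv):
    return cv2.undistortPoints(np.array(uv,float).reshape(-1,1,2),K,np.array([k1,0,0,0,0.])).reshape(-1,2)
def atz(K,k1,T,uv,z):
    r=rays(K,k1,uv); d=np.c_[r,np.ones(len(r))]@T[:3,:3].T; o=T[:3,3]
    return o+d*((z-o[2])/d[:,2])[:,None]
def cloud(d,K,k1,T):
    v,u=np.mgrid[:d.shape[0],:d.shape[1]]
    r=rays(K,k1,np.c_[u.ravel(),v.ravel()]); z=d.ravel()[:,None]
    P=np.c_[r*z,z]@T[:3,:3].T+T[:3,3]; P[z[:,0]==0]=np.nan
    return P.reshape(*d.shape,3)
E
python3 - <<'E'
from h import *
for n in('top','scene'):
    im,d,K,k,T=snap(n); save(f'pics/{n}0.png',im); np.savez(f'{n}0.npz',im=im,d=d,K=K,k=k,T=T)
    print(n,T.round(2).tolist(),K.tolist(),k)
print(env.state())
E
```

```text
top [[0.03, -1.0, 0.06, 535.74], [-1.0, -0.03, -0.02, -109.74], [0.02, -0.06, -1.0, 964.29], [0.0, 0.0, 0.0, 1.0]] [[469.48812431354753, 0.0, 324.9965259594468], [0.0, 469.48812431354753, 199.25463165797387], [0.0, 0.0, 1.0]] -0.13774190462113542
scene [[-0.81, -0.39, 0.44, 108.13], [-0.59, 0.53, -0.61, 579.09], [0.01, -0.75, -0.66, 792.94], [0.0, 0.0, 0.0, 1.0]] [[453.58019106374286, 0.0, 325.0938455547679], [0.0, 453.58019106374286, 201.82152438160372], [0.0, 0.0, 1.0]] -0.07388983160699128
{'t': 0.1, 'joints': array([-1.42359455e+00,  4.91489797e-01,  1.55938736e+00, -1.27791262e-05,
        1.09171048e+00, -1.05610008e-01]), 'qvel': array([-0.00042557, -0.00148955,  0.00037811, -0.00035968, -0.0004664 ,
        0.00017044]), 'tau': array([ 2.62591340e-03, -6.13623405e+01, -2.58606845e+01,  6.93987287e-02,
        4.69782797e-02, -5.33714751e-05]), 'eef_pos': array([ 156.31312534, -604.93005436,  231.12646606]), 'tcp_rot': array([-3.14060202e+00, -9.36138726e-05,  2.52817639e-01]), 'ft_force': array([-0.58095951,  0.24295325, -0.35702218]), 'moment': array([-0.00321537,  0.04576549,  0.00383179]), 'grip_force': 0.0, 'opening': 0.999450131927357}
```

View pics/top0.png

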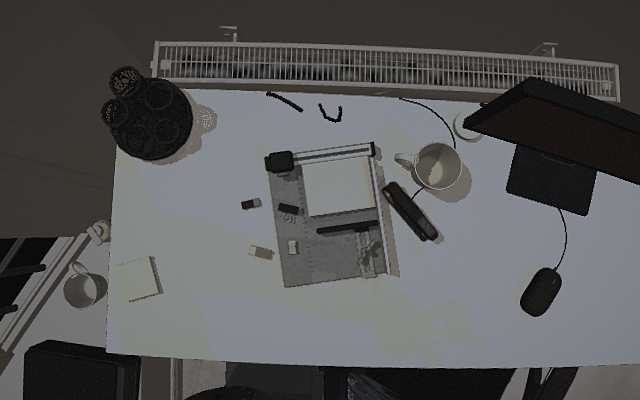

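View pics/scene0.png

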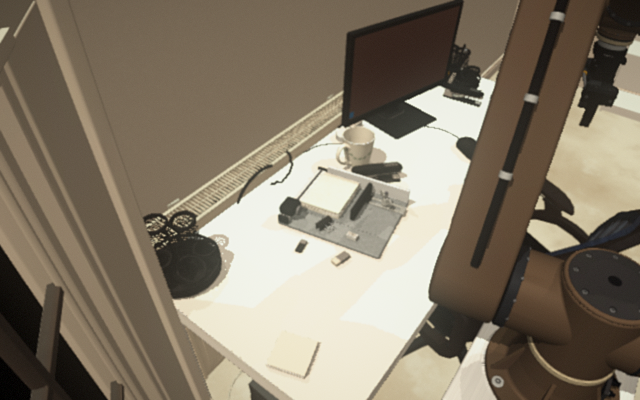

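The top view shows the trimmer (265–400, 140–290), with the stop bar at about (318–378, 228), the nut at about (369, 252) and the fence at about (375–398, 150–278). I'll zoom in.

```bash
python3 - <<'E'
from h import *
z=np.load('top0.npz'); im=z['im'];P=cloud(z['d'],z['K'],float(z['k']),z['T'])
c=im[210:290,305:405]; c=cv2.resize(cv2.convertScaleAbs(c,alpha=1.6),None,fx=7,fy=7,interpolation=cv2.INTER_CUBIC); save('pics/c0.png',c)
np.save('P.npy',P)
def h(v,us): print(v,[(u,*P[v,u].round(0).astype(int)) for u in us])
for v in(226,230,234): h(v,range(314,384,8))
for v in range(240,266,4): h(v,range(354,396,4))
E
```

```text
226 [(314, np.int64(540), np.int64(-111), np.int64(13)), (322, np.int64(540), np.int64(-127), np.int64(14)), (330, np.int64(541), np.int64(-143), np.int64(11)), (338, np.int64(541), np.int64(-158), np.int64(42)), (346, np.int64(542), np.int64(-173), np.int64(45)), (354, np.int64(542), np.int64(-189), np.int64(45)), (362, np.int64(542), np.int64(-204), np.int64(47)), (370, np.int64(543), np.int64(-220), np.int64(49)), (378, np.int64(543), np.int64(-239), np.int64(28))]
230 [(314, np.int64(532), np.int64(-111), np.int64(13)), (322, np.int64(532), np.int64(-126), np.int64(47)), (330, np.int64(533), np.int64(-142), np.int64(46)), (338, np.int64(533), np.int64(-158), np.int64(43)), (346, np.int64(534), np.int64(-176), np.int64(10)), (354, np.int64(534), np.int64(-191), np.int64(21)), (362, np.int64(535), np.int64(-207), np.int64(21)), (370, np.int64(535), np.int64(-224), np.int64(13)), (378, np.int64(535), np.int64(-240), np.int64(18))]
234 [(314, np.int64(524), np.int64(-111), np.int64(12)), (322, np.int64(524), np.int64(-127), np.int64(13)), (330, np.int64(525), np.int64(-143), np.int64
[... 3648 characters left out ...]
-252), np.int64(54)), (390, np.int64(474), np.int64(-269), np.int64(-1)), (394, np.int64(474), np.int64(-277), np.int64(0))]
264 [(354, np.int64(465), np.int64(-194), np.int64(11)), (358, np.int64(468), np.int64(-199), np.int64(46)), (362, np.int64(466), np.int64(-210), np.int64(14)), (366, np.int64(466), np.int64(-218), np.int64(15)), (370, np.int64(466), np.int64(-226), np.int64(17)), (374, np.int64(466), np.int64(-234), np.int64(11)), (378, np.int64(466), np.int64(-243), np.int64(11)), (382, np.int64(467), np.int64(-250), np.int64(15)), (386, np.int64(470), np.int64(-253), np.int64(52)), (390, np.int64(467), np.int64(-267), np.int64(15)), (394, np.int64(466), np.int64(-277), np.int64(0))]
```

View pics/c0.png

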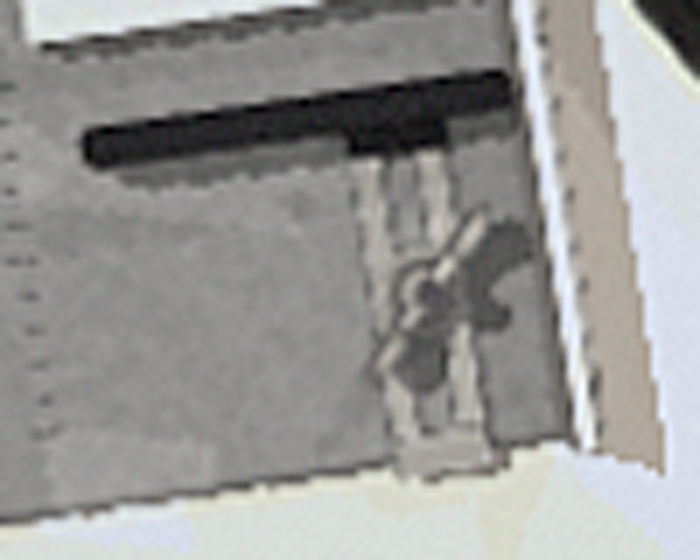

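The crop confirms it: the nut's wings run from (385, 365) to (480, 215), the stud is at about (425, 290), and the bar's ends are at (95, 148) and (505, 88). Next I'll fit the geometry.

```bash
python3 - <<'E'
from h import *
P=np.load('P.npy').reshape(-1,3); x,y,z=P.T
def line(m,n):
    q=P[m]; vx,vy,x0,y0=cv2.fitLine(q[:,:2].astype(np.float32),cv2.DIST_HUBER,0,.01,.01).ravel()
    print(n,m.sum(),'ang',np.degrees(np.arctan2(vy,vx)).round(2),'pt',x0.round(1),y0.round(1),'x',q[:,0].min().round(),q[:,0].max().round(),'y',q[:,1].min().round(),q[:,1].max().round(),'z',np.median(q[:,2]).round(1))
line((z>47)&(z<60)&(y<-235)&(y>-262)&(x>440)&(x<690),'fence')
b=(z>40)&(z<52)&(x>520)&(x<556)&(y<-112)&(y>-232); line(b,'bar')
n=(z>28)&(z<52)&(x>462)&(x<522)&(y<-190)&(y>-236)
line(n,'wings'); 
q=P[(z>45)&(x>480)&(x<502)&(y<-200)&(y>-230)];print(q.round(1))
z0=np.load('top0.npz')
print(atz(z0['K'],float(z0['k']),z0['T'],[(305+425/7,210+290/7)],56).round(1))
print(atz(z0['K'],float(z0['k']),z0['T'],[(305+385/7,210+365/7),(305+480/7,210+215/7)],47).round(1))
print(atz(z0['K'],float(z0['k']),z0['T'],[(305+80/7,210+150/7),(305+515/7,210+90/7),(305+100/7,210+168/7)],46).round(1))
E
```

```text
fence 225 ang 9.73 pt 514.5 -246.8 x 450.0 615.0 y -262.0 -235.0 z 52.2
bar 366 ang -80.06 pt 540.3 -174.3 x 526.0 555.0 y -232.0 -117.0 z 45.8
wings 110 ang -32.85 pt 492.1 -211.6 x 468.0 517.0 y -229.0 -197.0 z 41.1
[[ 495.9 -210.8   53. ]
 [ 496.  -212.8   52.4]
 [ 496.  -214.7   52.7]
 [ 493.9 -209.    51.3]
 [ 494.2 -210.4   56.7]
 [ 494.2 -212.5   55.4]
 [ 494.2 -214.6   54.3]
 [ 494.1 -216.8   51.8]
 [ 492.  -208.9   53.3]
 [ 492.1 -210.7   54.7]
 [ 492.2 -212.6   54.4]
 [ 492.2 -214.5   54.8]
 [ 492.2 -216.6   53.9]
 [ 490.1 -208.9   53.8]
 [ 490.4 -210.4   57.8]
 [ 490.3 -212.7   54.7]
 [ 490.3 -214.5   55.6]
 [ 490.4 -216.5   54.8]
 [ 488.4 -210.6   56.5]
 [ 488.4 -212.6   55.3]
 [ 488.4 -214.6   55.3]
 [ 481.7 -204.1   45.3]]
[[ 493.3 -211.9   56. ]]
[[ 471.8 -202.2   47. ]
 [ 514.2 -227.8   47. ]]
[[ 529.4 -115.5   46. ]
 [ 549.4 -237.    46. ]
 [ 524.5 -121.2   46. ]]
```

>>> {"method": "drive_tool", "body": {
  "deltas": "0.2 0.25 0 0.035;0.2 0.25 0 0.035;0.2 0.25 0 0.035;0.2 0.25 0 0.035;0.2 0.25 0 0.035;0.2 0.25 0 0.035;0.2 0.25 0 0.035;0.2 0.25 0 0.035;0.2 0.25 0 0.035;0.2 0.25 0 0.035",
  "gripper": 1
}}

```text
t: 0.93
eef_pos: [357.0, -353.7, 231.5]
tcp_rot: [-3.141, -0.0, 1.358]
ft_force: [-0.3, -0.3, -0.5]
opening: 0.357
grip_force: 0.0
```

>>> {"method": "drive_tool", "body": {
  "deltas": "0.15 0.19 -0.06 0.0124;0.15 0.19 -0.06 0.0124;0.15 0.19 -0.06 0.0124;0.15 0.19 -0.06 0.0124;0.15 0.19 -0.06 0.0124;0.15 0.19 -0.06 0.0124;0.15 0.19 -0.06 0.0124;0.15 0.19 -0.06 0.0124;0.15 0.19 -0.06 0.0124;0.15 0.19 -0.06 0.0124;"
}}

```text
t: 1.77
eef_pos: [506.9, -164.0, 171.1]
tcp_rot: [-3.141, -0.0, 1.744]
ft_force: [0.2, -0.1, -0.4]
opening: 0.007
grip_force: 0.0
```

```bash
python3 - <<'E'
from h import *
im,d,K,k,T=snap('wrist'); save('pics/w1.png',im); np.savez('w1.npz',im=im,d=d,K=K,k=k,T=T)
P=cloud(d,K,k,T).reshape(-1,3); x,y,z=P.T
yb=.171; e=np.array([[np.cos(yb),np.sin(yb)],[-np.sin(yb),np.cos(yb)]])
B=(P[:,:2]-[492,-212.5])@e.T
def st(n,m): 
    if m.sum()>3: print(n,m.sum(),np.percentile(B[m],[2,50,98],axis=0).round(1).tolist(),np.median(z[m]).round(1))
st('stud',(z>50)&(np.hypot(*B.T)<9)); st('bar',(z>42)&(z<50)&(B[:,0]>40)&(B[:,0]<75)&(B[:,1]>-30)&(B[:,1]<90))
st('fence',(z>50)&(z<57)&(B[:,1]<-28)&(B[:,1]>-48)); st('wing',(z>30)&(z<49)&(np.hypot(*B.T)<33)&(np.hypot(*B.T)>12))
E
```

```text
stud 74 [[-5.7, -5.9], [-1.5, -1.4], [2.9, 2.2]] 54.7
bar 1173 [[46.7, -17.5], [52.0, 38.9], [57.8, 86.7]] 45.0
fence 303 [[110.9, -41.1], [142.7, -38.4], [177.9, -35.7]] 51.7
wing 149 [[-23.0, 7.2], [-16.2, 13.1], [-9.5, 18.2]] 42.7
```

View pics/w1.png

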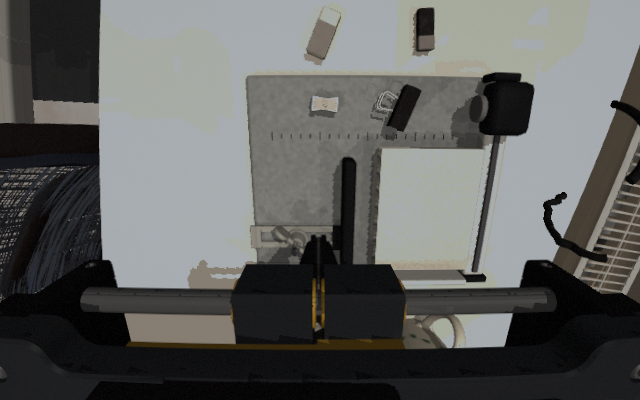

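The wrist picture shows the bar at about (348, 160–260), the nut at about (290, 238), and the fingers shut at about (318, 240). The board beneath the fingers is clear, so I'll descend and push.

>>> {"method": "drive_tool", "body": {
  "deltas": "0 0 -0.3 0;0 0 -0.3 0;0 0 -0.3 0;0 0 -0.2 0;0 0 -0.1 0;0 0 -0.08 0;0 0 0 0"
}}

```text
t: 2.4
eef_pos: [506.1, -165.1, 42.8]
tcp_rot: [-3.14, -0.001, 1.742]
ft_force: [0.0, -0.0, -0.3]
opening: 0.004
grip_force: 0.0
```

>>> {"method": "drive_tool", "body": {
  "deltas": "0.03 0.005 0 0;0.03 0.005 0 0;0.03 0.005 0 0;0.03 0.005 0 0;0.03 0.005 0 0;0.03 0.005 0 0;0.03 0.005 0 0;0.03 0.005 0 0;0 0 0 0"
}}

```text
t: 3.15
eef_pos: [530.8, -161.0, 43.7]
tcp_rot: [3.141, 0.0, 1.742]
ft_force: [-0.1, 0.8, -0.7]
opening: -0.001
grip_force: 0.0
```

>>> {"method": "drive_tool", "body": {
  "deltas": "0.03 0.005 0 0;0.03 0.005 0 0"
}}

```text
t: 3.32
eef_pos: [536.3, -160.1, 43.6]
tcp_rot: [-3.141, -0.0, 1.742]
ft_force: [-2.7, -0.4, 1.8]
opening: 0.002
grip_force: 1.5
```

```bash
python3 - <<'E'
from h import *
for n in('top','wrist'):
    im,d,K,k,T=snap(n)
    P=cloud(d,K,k,T).reshape(-1,3); x,y,z=P.T
    yb=.171; e=np.array([[np.cos(yb),np.sin(yb)],[-np.sin(yb),np.cos(yb)]])
    B=(P[:,:2]-[491.3,-213.6])@e.T
    for lo,hi in((-25,20),(70,87)):
        m=(z>41)&(z<50)&(B[:,0]>40)&(B[:,0]<95)&(B[:,1]>lo)&(B[:,1]<hi)
        if m.sum()>3: print(n,m.sum(),np.percentile(B[m],[2,50,98],axis=0).round(1).tolist())
save('pics/t2.png',cv2.resize(snap('top')[0][190:290,290:410],None,fx=6,fy=6))
E
```

```text
wrist 656 [[60.9, 70.4], [66.6, 78.7], [72.5, 86.6]]
```

>>> {"method": "drive_tool", "body": {
  "deltas": "0.025 0.0043 0 0;0.025 0.0043 0 0;0.025 0.0043 0 0;0.025 0.0043 0 0"
}}

```text
t: 3.8
eef_pos: [546.5, -158.4, 43.6]
tcp_rot: [-3.141, -0.0, 1.742]
ft_force: [-3.3, -1.3, -0.3]
opening: 0.006
grip_force: 1.4
```

>>> {"method": "drive_tool", "body": {
  "deltas": "0.01 0.0017 0 0;0.01 0.0017 0 0"
}}

```text
t: 3.97
eef_pos: [548.0, -158.0, 43.5]
tcp_rot: [-3.14, -0.0, 1.742]
ft_force: [-8.3, -4.5, 2.6]
opening: 0.004
grip_force: 5.0
```

>>> {"method": "drive_tool", "body": {
  "deltas": "0.01 0.0017 0 0;0 0 0 0"
}}

```text
t: 4.13
eef_pos: [548.0, -158.0, 43.5]
tcp_rot: [-3.139, -0.001, 1.742]
ft_force: [-9.7, -3.5, 2.9]
opening: 0.003
grip_force: 5.6
```

>>> {"method": "drive_tool", "body": {
  "deltas": "0.01 0.0017 0 0;0 0 0 0"
}}

```text
t: 4.3
eef_pos: [548.1, -158.0, 43.5]
tcp_rot: [-3.137, -0.002, 1.742]
ft_force: [-15.0, -6.4, 6.9]
opening: 0.005
grip_force: 8.4
```

The bar is hard against its stop. I'll back off, lift, and go to the near side of the nut.

>>> {"method": "drive_tool", "body": {
  "deltas": "-0.05 -0.0085 0 0;-0.1 -0.017 0 0;-0.05 -0.0085 0.15 0;0 0 0.15 0;0 0 0.15 0;0 0 0 0"
}}

```text
t: 4.8
eef_pos: [531.2, -161.6, 91.0]
tcp_rot: [3.138, 0.002, 1.742]
ft_force: [-0.4, 0.0, -0.6]
opening: 0.003
grip_force: 0.0
```

>>> {"method": "drive_tool", "body": {
  "deltas": "-0.096 -0.079 0 0.038;-0.096 -0.079 0 0.038;-0.096 -0.079 0 0.038;-0.096 -0.079 0 0.038;-0.096 -0.079 0 0.038;-0.096 -0.079 0 0.038;-0.096 -0.079 0 0.038;0 0 0 0"
}}

```text
t: 5.47
eef_pos: [461.8, -217.2, 88.1]
tcp_rot: [3.142, -0.0, 2.583]
ft_force: [0.3, 0.1, 0.3]
opening: 0.002
grip_force: 0.0
```

```bash
cat >> h.py <<'E'
YB=.171; EB=np.array([[np.cos(YB),-np.sin(YB)],[np.sin(YB),np.cos(YB)]]) # board->world
AX=np.array([491.3,-213.6])
def tgt(c,back,a=22.5):
    c=np.radians(c); w=np.array([np.cos(c),-np.sin(c)]); t=np.array([-np.sin(c),-np.cos(c)])
    return AX+EB@(a*w-(2.5+7+back)*t)
def meas():
    "wing angles (deg, cw from board +x), stud, bar, stack edge from top view"
    im,d,K,k,T=snap('top'); P=cloud(d,K,k,T).reshape(-1,3); z=P[:,2]; B=(P[:,:2]-AX)@EB
    r=np.hypot(*B.T); s=(z>49)&(r<9); print('stud',B[s].mean(0).round(1) if s.any() else None)
    m=(z>28)&(z<50)&(r<33)&(r>9)
    if m.sum()>5:
        q=B[m].astype(np.float32); vx,vy,*_=cv2.fitLine(q,cv2.DIST_HUBER,0,.01,.01).ravel(); print('wing',m.sum(),round(np.degrees(np.arctan2(-vy,vx))%180,1),'z',z[m].max().round(1))
    for lo,hi in((-25,20),(60,85)):
        m=(z>41)&(z<50)&(B[:,0]>40)&(B[:,0]<100)&(B[:,1]>lo)&(B[:,1]<hi)
        if m.sum()>3: print('bar',m.sum(),np.percentile(B[m,0],[2,50,98]).round(1))
    m=(z>28)&(z<38)&(B[:,0]>60)&(B[:,0]<120)&(B[:,1]>10)&(B[:,1]<60); print('stack',np.percentile(B[m,0],[0,1,5]).round(1) if m.any() else None)
    return im
E
python3 - <<'E'
from h import *
im=meas(); s=env.state(); print(s['eef_pos'].round(1),s['tcp_rot'][2]*57.3); 
print([ (c,b,tgt(c,b).round(1).tolist()) for c,b in((222,8),(222,0))])
print(env.camera_params('top')['camera_from_world'] is not None)
E
```

```text
stud [-0.1 -0. ]
bar 137 [74.  79.6 85.3]
bar 75 [73.8 79.4 85.1]
stack [73.7 86.7 88.1]
[ 462.6 -216.8   88.2] 147.52308740067517
[(222, 8, [462.9, -216.4]), (222, 0, [467.2, -209.6])]
True
```

>>> {"method": "drive_tool", "body": {
  "deltas": "0 0 -0.2 0;0 0 -0.15 0;0 0 -0.1 0;0 0 0 0"
}}

```text
t: 5.85
eef_pos: [462.8, -215.7, 41.8]
tcp_rot: [3.141, -0.003, 2.575]
ft_force: [-0.5, -0.8, -1.1]
opening: 0.004
grip_force: 0.0
```

```bash
python3 - <<'E'
from h import *
s=env.state(); print(s['eef_pos'].round(1),s['ft_force'].round(1))
for c in range(198,384,6):
    d=(tgt(c+6,0)-tgt(c,0))/100; print(c,tgt(c,0).round(1),'%.3f %.3f 0 -0.0333;'%tuple(d))
E
```

```text
[ 462.8 -215.7   41.8] [-0.5 -0.8 -1.1]
198 [ 467.7 -219.8] -0.005 0.025 0 -0.0333;
204 [ 467.2 -217.3] -0.003 0.025 0 -0.0333;
210 [ 466.9 -214.7] 0.000 0.026 0 -0.0333;
216 [ 466.9 -212.2] 0.003 0.025 0 -0.0333;
222 [ 467.2 -209.6] 0.005 0.025 0 -0.0333;
228 [ 467.7 -207.2] 0.008 0.024 0 -0.0333;
234 [ 468.5 -204.7] 0.011 0.023 0 -0.0333;
240 [ 469.6 -202.4] 0.013 0.022 0 -0.0333;
246 [ 470.9 -200.2] 0.015 0.021 0 -0.0333;
252 [ 472.4 -198.1] 0.017 0.019 0 -0.0333;
258 [ 474.1 -196.2] 0.019 0.017 0 -0.0333;
264 [ 476.  -194.5] 0.021 0.015 0 -0.0333;
270 [ 478.1 -193. ] 0.022 0.013 0 -0.0333;
276 [ 480.3 -191.8] 0.023 0.010 0 -0.0333;
282 [ 482.7 -190.8] 0.024 0.008 0 -0.0333;
288 [ 485.1 -190. ] 0.025 0.005 0 -0.0333;
294 [ 487.6 -189.5] 0.025 0.003 0 -0.0333;
300 [ 490.2 -189.2] 0.026 -0.000 0 -0.0333;
306 [ 492.7 -189.2] 0.025 -0.003 0 -0.0333;
312 [ 495.3 -189.5] 0.025 -0.005 0 -0.0333;
318 [ 497.7 -190. ] 0.024 -0.008 0 -0.0333;
324 [ 500.2 -190.8] 0.023 -0.011 0 -0.0333;
330 [ 502.5 -191.9] 0.022 -0.013 0 -0.0333;
336 [ 504.7 -193.2] 0.021 -0.015 0 -0.0333;
342 [ 506.8 -194.7] 0.019 -0.017 0 -0.0333;
348 [ 508.7 -196.4] 0.017 -0.019 0 -0.0333;
354 [ 510.4 -198.3] 0.015 -0.021 0 -0.0333;
360 [ 511.9 -200.4] 0.013 -0.022 0 -0.0333;
366 [ 513.1 -202.6] 0.010 -0.023 0 -0.0333;
372 [ 514.1 -205. ] 0.008 -0.024 0 -0.0333;
378 [ 514.9 -207.4] 0.005 -0.025 0 -0.0333;
```

>>> {"method": "drive_tool", "body": {
  "deltas": "0.022 0.032 0 0;0.022 0.032 0 0;0.005 0.025 0 -0.0333;0.008 0.024 0 -0.0333;0.011 0.023 0 -0.0333;0.013 0.022 0 -0.0333"
}}

```text
t: 6.35
eef_pos: [471.8, -200.4, 44.5]
tcp_rot: [3.141, 0.001, 2.153]
ft_force: [-0.2, -1.0, -0.9]
opening: 0.003
grip_force: 0.6
```

>>> {"method": "drive_tool", "body": {
  "deltas": "0.015 0.021 0 -0.0333;0.017 0.019 0 -0.0333;0.019 0.017 0 -0.0333;0.021 0.015 0 -0.0333;0.022 0.013 0 -0.0333;0.023 0.010 0 -0.0333;0.024 0.008 0 -0.0333;0.025 0.005 0 -0.0333"
}}

```text
t: 7.02
eef_pos: [488.3, -189.5, 44.5]
tcp_rot: [3.141, 0.0, 1.317]
ft_force: [-0.8, -0.8, -0.2]
opening: 0.007
grip_force: 0.5
```

```bash
python3 - <<'E'
from h import *
im=meas(); save('pics/t3.png',cv2.resize(cv2.convertScaleAbs(im[200:290,310:410],alpha=1.5),None,fx=6,fy=6))
print(tgt(294,0))
E
```

```text
stud [0.  0.1]
bar 77 [73.9 79.4 85.3]
stack [86.7 87.2 88.7]
[ 487.6107058  -189.45690351]
```

View pics/t3.png

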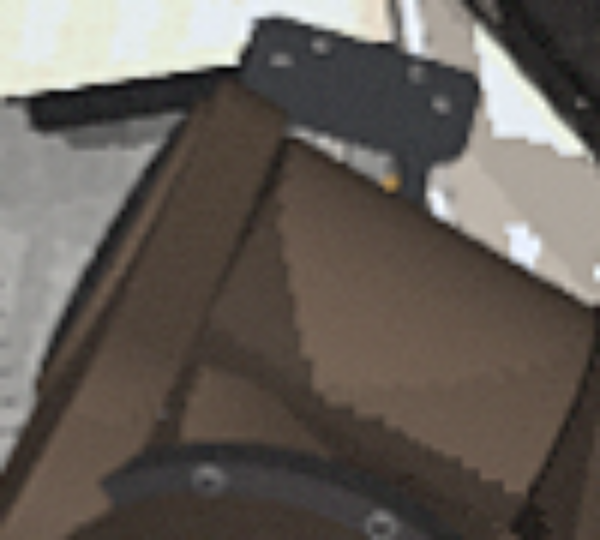

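The arm hides the nut from the top camera, but about 1 N of force fits the nut turning. I'll continue.

>>> {"method": "drive_tool", "body": {
  "deltas": "0.025 0.003 0 -0.0333;0.026 0 0 -0.0333;0.025 -0.003 0 -0.0333;0.025 -0.005 0 -0.0333;0.024 -0.008 0 -0.0333;0.023 -0.011 0 -0.0333;0.022 -0.013 0 -0.0333"
}}

```text
t: 7.65
eef_pos: [505.3, -193.1, 44.3]
tcp_rot: [3.141, -0.0, 0.587]
ft_force: [0.8, 2.2, -0.1]
opening: 0.002
grip_force: 0.5
```

>>> {"method": "drive_tool", "body": {
  "deltas": "0.021 -0.015 0 -0.0333;0.019 -0.017 0 -0.0333;0.017 -0.019 0 -0.0333;0.015 -0.021 0 -0.0333;0.013 -0.022 0 -0.0333;0.010 -0.023 0 -0.0333;0.008 -0.024 0 -0.0333;0 0 0 0"
}}

```text
t: 8.32
eef_pos: [515.8, -207.7, 44.4]
tcp_rot: [3.141, -0.001, -0.145]
ft_force: [-0.5, 0.2, 0.5]
opening: 0.005
grip_force: 0.0
```

```bash
python3 - <<'E'
from h import *
im,d,K,k,T=snap('wrist'); P=cloud(d,K,k,T); z=P[...,2]; B=(P[...,:2]-AX)@EB; r=np.hypot(B[...,0],B[...,1])
m=(z>24)&(z<50)&(r<33)&(r>11); print(m.sum(),np.argwhere(m)[:3]); 
for q,zz in list(zip(B[m],z[m]))[::10]: print(q.round(0),zz.round(0))
save('pics/w4.png',im)
E
```

```text
92 [[239 321]
 [246 333]
 [246 334]]
[33. -3.] 30.0
[ 27. -11.] 36.0
[ 26. -13.] 36.0
[ 27. -11.] 39.0
[ 26. -12.] 40.0
[ 27. -10.] 42.0
[ 25. -12.] 42.0
[ 25. -12.] 43.0
[ 23. -10.] 44.0
[ 21. -10.] 44.0
```

View pics/w4.png

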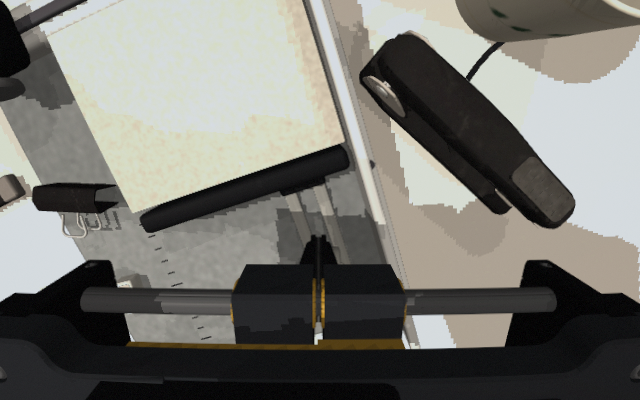

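The wing is now at about 25° past the board's +x (q ≈ 3.58 rad), and the bar lies flush on the stack. I'll lift and return for stroke 2.

>>> {"method": "drive_tool", "body": {
  "deltas": "0.006 0.04 0 0;0.006 0.04 0 0;0 0 0.15 0;0 0 0.15 0;0 0 0.15 0.038;0 0 0 0.038;0 0 0 0.038;0 0 0 0.038;0 0 0 0.038;0 0 0 0.038"
}}

```text
t: 9.2
eef_pos: [516.3, -199.1, 88.8]
tcp_rot: [3.141, -0.0, 0.583]
ft_force: [-0.1, 0.8, 0.2]
opening: 0.003
grip_force: 0.0
```

>>> {"method": "drive_tool", "body": {
  "deltas": "-0.051 -0.027 0 0.038;-0.051 -0.027 0 0.038;-0.051 -0.027 0 0.038;-0.051 -0.027 0 0.038;-0.051 -0.027 0 0.038;-0.051 -0.027 0 0.038;-0.051 -0.027 0 0.038;-0.051 -0.027 0 0.038;-0.051 -0.027 0 0.038;-0.051 -0.027 0 0.038"
}}

```text
t: 10.03
eef_pos: [465.1, -226.2, 88.8]
tcp_rot: [3.142, 0.0, 1.777]
ft_force: [-0.2, -0.7, -0.5]
opening: 0.005
grip_force: 0.0
```

>>> {"method": "drive_tool", "body": {
  "deltas": "0 0 0 0.038;0 0 0 0.038;0 0 0 0.038;0 0 0 0.038;0 0 0 0.038;0 0 0 0.038;0 0 0 0.038;0 0 0 0.038;0 0 0 0.038;0 0 0 0.038"
}}

```text
t: 10.87
eef_pos: [465.4, -226.1, 88.8]
tcp_rot: [3.141, 0.0, 2.97]
ft_force: [0.3, -0.0, 0.8]
opening: 0.005
grip_force: 0.0
```

```bash
python3 - <<'E'
from h import *
im=meas(); s=env.state(); print(s['eef_pos'].round(1),s['tcp_rot'][2]*57.3,tgt(200,8)); 
E
```

```text
stud [ 0.  -0.1]
wing 7 44.4 z 42.6
bar 133 [74.  79.9 85.3]
bar 75 [73.8 79.2 85.2]
stack [73.7 86.9 88.3]
[ 465.4 -226.1   88.8] 170.69638257543355 [ 466.05605632 -226.83794952]
```

>>> {"method": "drive_tool", "body": {
  "deltas": "0 0 -0.2 0;0 0 -0.15 0;0 0 -0.1 0;0 0 0 0;0.01 0.03 0 -0.008;0.005 0.03 0 -0.008;0.003 0.028 0 -0.008"
}}

```text
t: 11.5
eef_pos: [467.4, -217.8, 44.2]
tcp_rot: [-3.141, 0.0, 2.884]
ft_force: [-0.4, -2.2, -0.9]
opening: 0.006
grip_force: 0.7
```

>>> {"method": "drive_tool", "body": {
  "deltas": "-0.003 0.025 0 -0.0333;0 0.026 0 -0.0333;0.003 0.025 0 -0.0333;0.005 0.025 0 -0.0333;0.008 0.024 0 -0.0333;0.011 0.023 0 -0.0333;0.013 0.022 0 -0.0333"
}}

```text
t: 12.08
eef_pos: [471.1, -200.8, 44.4]
tcp_rot: [3.141, 0.001, 2.148]
ft_force: [-0.3, -1.3, -0.0]
opening: 0.005
grip_force: 0.5
```

>>> {"method": "drive_tool", "body": {
  "deltas": "0.015 0.021 0 -0.0333;0.017 0.019 0 -0.0333;0.019 0.017 0 -0.0333;0.021 0.015 0 -0.0333;0.022 0.013 0 -0.0333;0.023 0.010 0 -0.0333;0.024 0.008 0 -0.0333;0.025 0.005 0 -0.0333"
}}

```text
t: 12.75
eef_pos: [487.5, -189.8, 44.3]
tcp_rot: [-3.142, -0.0, 1.311]
ft_force: [-0.3, 0.8, -0.0]
opening: 0.003
grip_force: 0.4
```

>>> {"method": "drive_tool", "body": {
  "deltas": "0.025 0.003 0 -0.0333;0.026 0 0 -0.0333;0.025 -0.003 0 -0.0333;0.025 -0.005 0 -0.0333;0.024 -0.008 0 -0.0333;0.023 -0.011 0 -0.0333;0.022 -0.013 0 -0.0333"
}}

```text
t: 13.33
eef_pos: [504.7, -193.5, 44.4]
tcp_rot: [3.141, -0.0, 0.579]
ft_force: [1.0, 0.8, -1.0]
opening: 0.005
grip_force: 0.4
```

>>> {"method": "drive_tool", "body": {
  "deltas": "0.021 -0.015 0 -0.0333;0.019 -0.017 0 -0.0333;0.017 -0.019 0 -0.0333;0.015 -0.021 0 -0.0333;0.013 -0.022 0 -0.0333;0.010 -0.023 0 -0.0333;0.008 -0.024 0 -0.0333;0 0 0 0"
}}

```text
t: 14.0
eef_pos: [515.1, -208.0, 44.3]
tcp_rot: [3.141, -0.001, -0.153]
ft_force: [-0.3, 0.3, 0.3]
opening: 0.005
grip_force: 0.0
```

```bash
python3 - <<'E'
from h import *
im,d,K,k,T=snap('wrist'); P=cloud(d,K,k,T); z=P[...,2]; B=(P[...,:2]-AX)@EB; r=np.hypot(B[...,0],B[...,1])
m=(z>24)&(z<50)&(r<33)&(r>11); print(m.sum()); 
for q,zz in list(zip(B[m],z[m]))[::10]: print(q.round(0),zz.round(0))
E
```

```text
170
[32. -3.] 26.0
[32. -3.] 30.0
[32. -3.] 33.0
[32. -3.] 37.0
[ 28. -11.] 34.0
[ 27. -10.] 34.0
[32. -4.] 41.0
[32. -3.] 42.0
[ 26. -13.] 35.0
[32. -3.] 45.0
[33. -2.] 47.0
[ 26. -13.] 39.0
[33. -3.] 50.0
[ 25. -10.] 40.0
[ 24. -10.] 40.0
[ 23. -10.] 42.0
[ 21. -11.] 42.0
```

Stroke 2 worked (q ≈ 6.7 rad). I'll return for the last stroke.

>>> {"method": "drive_tool", "body": {
  "deltas": "0.006 0.04 0 0;0.006 0.04 0 0;0 0 0.15 0;0 0 0.15 0;0 0 0.15 0.038;0 0 0 0.038;0 0 0 0.038;0 0 0 0.038;0 0 0 0.038;0 0 0 0.038"
}}

```text
t: 14.88
eef_pos: [515.9, -199.3, 88.8]
tcp_rot: [3.142, 0.0, 0.577]
ft_force: [-0.4, -1.0, 0.4]
opening: 0.005
grip_force: 0.0
```

>>> {"method": "drive_tool", "body": {
  "deltas": "-0.051 -0.027 0 0.038;-0.051 -0.027 0 0.038;-0.051 -0.027 0 0.038;-0.051 -0.027 0 0.038;-0.051 -0.027 0 0.038;-0.051 -0.027 0 0.038;-0.051 -0.027 0 0.038;-0.051 -0.027 0 0.038;-0.051 -0.027 0 0.038;-0.051 -0.027 0 0.038"
}}

```text
t: 15.72
eef_pos: [464.7, -226.4, 88.8]
tcp_rot: [-3.142, -0.0, 1.771]
ft_force: [-0.5, -0.5, 0.1]
opening: 0.006
grip_force: 0.0
```

>>> {"method": "drive_tool", "body": {
  "deltas": "0 0 0 0.038;0 0 0 0.038;0 0 0 0.038;0 0 0 0.038;0 0 0 0.038;0 0 0 0.038;0 0 0 0.038;0 0 0 0.038;0 0 0 0.038;0 0 0 0.038"
}}

```text
t: 16.55
eef_pos: [465.0, -226.3, 88.8]
tcp_rot: [3.141, -0.0, 2.964]
ft_force: [0.1, -0.8, 0.1]
opening: 0.007
grip_force: 0.0
```

>>> {"method": "drive_tool", "body": {
  "deltas": "0 0 -0.2 0;0 0 -0.15 0;0 0 -0.1 0;0 0 0 0;0.01 0.03 0 -0.008;0.005 0.03 0 -0.008;0.003 0.028 0 -0.008"
}}

```text
t: 17.13
eef_pos: [466.9, -217.9, 44.2]
tcp_rot: [-3.142, 0.0, 2.88]
ft_force: [-0.3, -2.4, -0.7]
opening: 0.005
grip_force: 0.6
```

>>> {"method": "drive_tool", "body": {
  "deltas": "-0.003 0.025 0 -0.0333;0 0.026 0 -0.0333;0.003 0.025 0 -0.0333;0.005 0.025 0 -0.0333;0.008 0.024 0 -0.0333;0.011 0.023 0 -0.0333;0.013 0.022 0 -0.0333;0 0 0 0"
}}

```text
t: 17.8
eef_pos: [470.8, -200.7, 44.3]
tcp_rot: [3.141, 0.001, 2.145]
ft_force: [-0.0, -0.3, -0.4]
opening: 0.002
grip_force: 0.1
```

>>> {"method": "drive_tool", "body": {
  "deltas": "0.015 0.021 0 -0.0333;0.017 0.019 0 -0.0333;0 0 0 0"
}}

```text
t: 18.05
eef_pos: [473.9, -196.9, 44.1]
tcp_rot: [3.141, 0.0, 1.939]
ft_force: [-0.2, 1.0, 0.1]
opening: 0.006
grip_force: 0.1
```

>>> {"method": "drive_tool", "body": {
  "deltas": "0.019 0.017 0 -0.0333;0 0 0 0"
}}

```text
t: 18.22
eef_pos: [475.7, -195.3, 44.0]
tcp_rot: [3.141, 0.0, 1.836]
ft_force: [-1.1, 1.1, 1.0]
opening: 0.006
grip_force: 0.1
```

>>> {"method": "drive_tool", "body": {
  "deltas": "0.018 0.008 0 -0.02;0 0 0 0"
}}

```text
t: 18.38
eef_pos: [477.4, -194.5, 43.8]
tcp_rot: [3.142, -0.0, 1.776]
ft_force: [-0.5, 0.2, 0.3]
opening: 0.004
grip_force: 0.2
```

>>> {"method": "drive_tool", "body": {
  "deltas": "0.015 0.003 0 0;0 0 0 0"
}}

```text
t: 18.55
eef_pos: [478.1, -194.2, 43.6]
tcp_rot: [-3.14, -0.001, 1.777]
ft_force: [-5.0, -1.3, 2.8]
opening: 0.003
grip_force: 2.7
```

>>> {"method": "drive_tool", "body": {
  "deltas": "0.012 0.002 0 0;0 0 0 0"
}}

```text
t: 18.72
eef_pos: [478.5, -194.0, 43.6]
tcp_rot: [-3.139, -0.002, 1.777]
ft_force: [-10.3, -4.2, 5.1]
opening: 0.006
grip_force: 5.6
```

>>> {"method": "drive_tool", "body": {
  "deltas": "-0.06 -0.01 0 0;-0.06 -0.01 0 0;0 0 0.2 0;0 0 0.3 0;-0.1 0 0.4 0;-0.3 0 0.3 0;-0.3 0 0 0;-0.3 0 0 0;-0.2 0 0 0;0 0 0 0"
}}

```text
t: 19.55
eef_pos: [345.4, -195.3, 163.4]
tcp_rot: [-3.141, -0.001, 1.773]
ft_force: [-0.3, -0.1, 0.9]
opening: 0.004
grip_force: 0.0
```

```bash
python3 - <<'E'
from h import *
im=meas(); save('pics/t5.png',cv2.resize(cv2.convertScaleAbs(im[130:300,230:410],alpha=1.4),None,fx=3.5,fy=3.5,interpolation=cv2.INTER_CUBIC))
E
```

```text
stud [1.1 0.8]
wing 58 89.8 z 46.3
bar 136 [74.  79.7 85.2]
bar 75 [73.8 79.2 85.2]
stack [73.7 86.9 88.3]
```

View pics/t5.png

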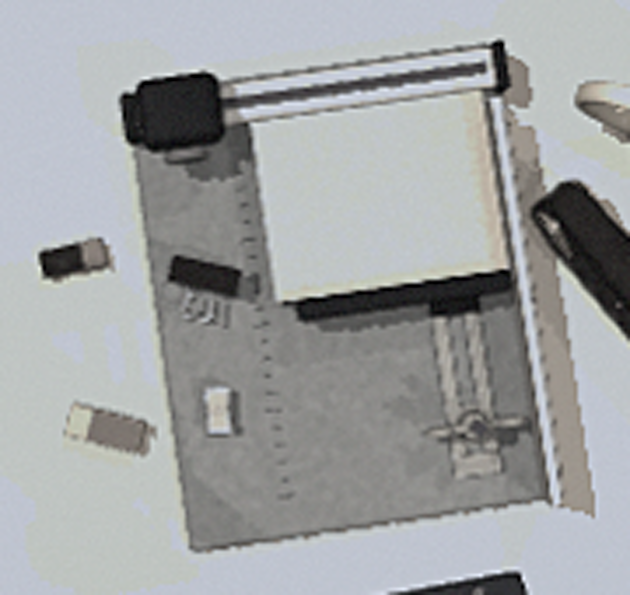

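The wings span (430, 435) to (530, 422), which is 89.8° to the board's x and so at the hard stop. The bar is flush on the stack at about (300–510, 290), and the stationery looks undisturbed.

```bash
python3 -c "
from cell import env
print(env.job_done())"
```

```text
the job is handed in; nothing more can be done
None
```

The job is handed in (no verdict was returned): the stop bar is against the paper stack, and the wing nut was stroked clockwise to its hard stop, with its wings at 89.8° to the board's x. It took about 20 s, and the stationery in the last picture looks undisturbed (mug and part of the stapler out of frame).

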